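Shut the tap of the unused filter station

ROBOT

A 6-joint arm with a two-finger parallel gripper is mounted at the origin on a cart in front of the work surface, level with it; the furniture and walls round the work are solid. World frame = base frame: x ahead of the robot, y to its left, z up, the work surface at z = 0. Lengths are in m, angles in rad, forces in N, time in s.
With the tool pointing down it reaches from about 0.275 to 0.875 m from the base axis. Payload 12.5 kg.
Tool frame: the origin (TCP) lies on the centre line of the jaws, within the pads' length; the fingertips stand r.finger_overhang ahead of it and the grasp point (between the pads) lies 3 mm ahead of it (r.finger_overhang is the distance from the TCP to the fingertips, in m); z points along the fingers, y is the line along which they close (so a half turn about z gives the same grasp; the last joint's range is limited). The gripper opens to 85 mm and grips with 20 to 120 N. Pads are 22 mm wide; open, the fingers measure 114 mm over their backs; the gripper's body (76 mm by 85 mm) begins 54 mm behind the grasp point. The pads swing forward as they close: fully open they stand 13 mm farther back than shut.
Start: joints at [-1.222, 0.351, 1.652, -0, 1.139, -0.085], TCP at [0.231, -0.499, 0.253] pointing down, gripper open.
Joint ranges: [-2.75, 2.75], [-0.79, 2.1], [0.01, 2.65], [-1.57, 4.71], [0.07, 3.14], [-2.87, 2.87]. Speed limits (rad/s): [2.22, 2.22, 2.79, 3.14, 3.14, 3.14].

INTERFACE

Orientations are given as a unit quaternion [x, y, z, w].
In Python, from cell import r, optics gives the robot as it stands. The module is installed in compiled form; this text tells all that it offers. Calls block until the motion is done:
- r.move_to(position, orientation): joint-space move of the TCP to a pose.
- r.move_linear(position, rot=None, vel=0.15): straight line of the TCP; rot=None keeps the orientation; vel is the mean speed in m/s.
- r.set_joints(angles): joint-space move.
- r.set_gripper(opening, squeeze=None): opening from 0.0 (shut) to 1.0 (fully open); squeeze is the grip in N (None keeps the last); returns when the fingers have stopped.
- r.sleep(seconds).
- r.inverse_kinematics(position, orientation): joint angles nearest the present ones, or None.
- optics.get_image(name): name is "scene" or "top"; returns a dict with "pixels" (480x640x3 uint8, red, green, blue), "depth" (480x640 float32, m along the optical axis (not along the pixel's ray), 0 where there is no reading), "fx", "fy", "cx", "cy" (pixels), "camera_from_world" (4x4, takes a point from world to camera coordinates). Camera axes: x right, y down, z forward; pixel columns grow to the right and rows downward; lengths in m; the calibration is good to about 2 mm. A picture is of the moment at which its call begins.
A pose or a line that the arm cannot do raises r.PlanningError and nothing moves.
- r.hand_in(): hands the job in; it is judged then, once.
Readings, each from a call of its own:
- r.current_t(): time.
- r.current_q(): joint angles.
- r.current_qvel(): joint speeds.
- r.current_effort(): joint torques, N m.
- r.current_tool_pos(): TCP position.
- r.current_ee_rot(): TCP orientation.
- r.current_contact_force(): force on the tool from outside, world axes, zero at the start.
- r.current_torque(): the same for the moment, N m.
- r.current_opening(): opening from 0.0 (shut) to 1.0 (fully open).
- r.current_finger_force(): force on a finger pad.
Only numpy, scipy, OpenCV 4.12 (cv2) and the standard library are available. Lean on these libraries where they do the work, as an engineer would, in place of code of your own. Each camera call takes 0.05 s, during which the arm holds its last target. There are 200 camera calls.

TASK

Two of the three stations of the vacuum filtration manifold carry a funnel and one has none. Turn the wing-handled tap of the station without a funnel clockwise (seen from above) until it is fully shut, and let go. Leave the other two taps as they are, and do not shift or tip the funnels.

Things in the scene. Friction and masses are not known exactly. Their poses are not given: they have to be found in the camera images.
- filter_manifold: Fixed vacuum filtration manifold, steel and brass: a level tube 40 mm thick, 350 mm long, axis 50 mm up. Origin: on the worktop under its middle; x points from the taps to the tube, y along the tube, from station 2 towards the dial gauge (which stands between stations 1 and 2, 138 mm tall). Stations 1, 2, 3 at y = +125, 0, -125 mm, each with its tap at x = -100 mm. Low glass (to 60 mm) stands among the taps, a tall flask left of station 1.
- head1 (a point): Centre of the flat top of the round filter head of station 1 (66 mm in diameter, 96 mm above the worktop), on which a funnel may stand. A head without a funnel carries only a flat dark screen 3 mm thick.
- tap1 (a joint): Angle (rad) of station 1's tap about the vertical: 0 = shut against the stop, growing counter-clockwise seen from above as it opens, to 2.8. All taps start open, at 1.7 to 2.3. It turns with light friction (0.06 N m) and stays where left. Shut, the wings lie parallel to the tube (along the manifold's y).
- tap1_grip (a point): Middle of station 1's black tap handle, on its axis, 117 mm above the worktop: an upright blade 68 mm long, 10 mm thick, 30 mm tall in the middle (98 to 128 mm up), with two round wings up to 132 mm; below it 14 mm of thin stem (9 mm), then the bonnet. Pinch it from above across its thickness. The point turns with it: y along the blade, x across.
- tap1_wing (a point): Tip of one wing of that handle, 34 mm from its axis along the handle's y (at tap angle 0 it lies towards the manifold's +y).
- head2 (a point): Centre of the flat top of the round filter head of station 2 (66 mm in diameter, 96 mm above the worktop), on which a funnel may stand. A head without a funnel carries only a flat dark screen 3 mm thick.
- tap2 (a joint): Angle (rad) of station 2's tap about the vertical: 0 = shut against the stop, growing counter-clockwise seen from above as it opens, to 2.8. All taps start open, at 1.7 to 2.3. It turns with light friction (0.06 N m) and stays where left. Shut, the wings lie parallel to the tube (along the manifold's y).
- tap2_grip (a point): Middle of station 2's black tap handle, on its axis, 117 mm above the worktop: an upright blade 68 mm long, 10 mm thick, 30 mm tall in the middle (98 to 128 mm up), with two round wings up to 132 mm; below it 14 mm of thin stem (9 mm), then the bonnet. Pinch it from above across its thickness. The point turns with it: y along the blade, x across.
- tap2_wing (a point): Tip of one wing of that handle, 34 mm from its axis along the handle's y (at tap angle 0 it lies towards the manifold's +y).
- head3 (a point): Centre of the flat top of the round filter head of station 3 (66 mm in diameter, 96 mm above the worktop), on which a funnel may stand. A head without a funnel carries only a flat dark screen 3 mm thick.
- tap3 (a joint): Angle (rad) of station 3's tap about the vertical: 0 = shut against the stop, growing counter-clockwise seen from above as it opens, to 2.8. All taps start open, at 1.7 to 2.3. It turns with light friction (0.06 N m) and stays where left. Shut, the wings lie parallel to the tube (along the manifold's y).
- tap3_grip (a point): Middle of station 3's black tap handle, on its axis, 117 mm above the worktop: an upright blade 68 mm long, 10 mm thick, 30 mm tall in the middle (98 to 128 mm up), with two round wings up to 132 mm; below it 14 mm of thin stem (9 mm), then the bonnet. Pinch it from above across its thickness. The point turns with it: y along the blade, x across.
- tap3_wing (a point): Tip of one wing of that handle, 34 mm from its axis along the handle's y (at tap angle 0 it lies towards the manifold's +y).
- funnel_a_center (a point): Middle, half-way up, of a loose steel filter funnel: an open cup 62 mm in diameter, 70 mm tall, narrower below, standing upright on one of the three heads (its rim 166 mm above the worktop). Which heads carry the two funnels changes from start to start.
- funnel_b_center (a point): Middle, half-way up, of a loose steel filter funnel: an open cup 62 mm in diameter, 70 mm tall, narrower below, standing upright on one of the three heads (its rim 166 mm above the worktop). Which heads carry the two funnels changes from start to start.
Mind the look-alikes: they are no part of the job. What is shaped like the part that bears funnel_b_center but purple is not meant.

How it is judged:
At the end, for the whole second after the job is handed in: The tap of the station without a funnel is shut (its angle below 0.12 rad) and still; the wings of the other two taps are within 10 mm of where they started (((horizontal distance between each of funnel_a_center, funnel_b_center and head1 above 0.08 m and value of joint tap1 below 0.12 rad and velocity of joint tap1 between -0.05 and 0.05 rad/s and distance of each of tap2_wing, tap3_wing from where it was at the start of the episode below 0.01 m) or (horizontal distance between each of funnel_a_center, funnel_b_center and head2 above 0.08 m and value of joint tap2 below 0.12 rad and velocity of joint tap2 between -0.05 and 0.05 rad/s and distance of each of tap1_wing, tap3_wing from where it was at the start of the episode below 0.01 m) or (horizontal distance between each of funnel_a_center, funnel_b_center and head3 above 0.08 m and value of joint tap3 below 0.12 rad and velocity of joint tap3 between -0.05 and 0.05 rad/s and distance of each of tap1_wing, tap2_wing from where it was at the start of the episode below 0.01 m))); the robot touches nothing.
It fails at once if a funnel was shifted more than 15 mm or tipped ((distance of funnel_a_center from where it was at the start of the episode above 0.015 m or angle between funnel_a_center's own z axis and vertical above 0.25 rad) or (distance of funnel_b_center from where it was at the start of the episode above 0.015 m or angle between funnel_b_center's own z axis and vertical above 0.25 rad)).
It also fails if it takes over 58 s, if anything falls off the work surface, if the arm or the gripper's body presses on something with over 40 N, if the wrist force passes 120 N, or if a joint passes its speed limit or range.

## Working session

There is one attempt and no reset: what is moved stays moved. The work goes in short steps, each a Python script; the robot and the scene stay as the last script left them, time stands still between calls to the robot, and variables do not carry over. Pictures are saved under pics/ and viewed, at most 10 in all, crops included, and the job is handed in when it is done.

```bash
mkdir -p pics; python3 - <<'E'
from cell import r, optics
import cv2,numpy as np
for n in("scene","top"):
    d=optics.get_image(n); cv2.imwrite(f"pics/{n}0.png",d["pixels"][:,:,::-1]); np.savez(f"{n}0.npz",**d)
    print(n,d["fx"],d["cx"],d["cy"],np.round(d["camera_from_world"],3).tolist())
print(r.current_t(),r.finger_overhang,r.current_ee_rot())
E
```

```text
scene 586.3619613673209 321.37108732183776 238.11245517730876 [[0.875, -0.484, -0.02, -0.606], [-0.273, -0.458, -0.846, 0.114], [0.4, 0.745, -0.533, 1.291], [0.0, 0.0, 0.0, 1.0]]
top 462.1376308195302 320.55049939517096 245.675558608037 [[0.021, -0.999, 0.04, -0.319], [-0.985, -0.027, -0.17, 0.534], [0.171, -0.035, -0.985, 0.873], [0.0, 0.0, 0.0, 1.0]]
0.1 0.022 [ 9.76575425e-01  2.15174696e-01 -5.74269652e-05 -5.35110960e-04]
```

View pics/scene0.png

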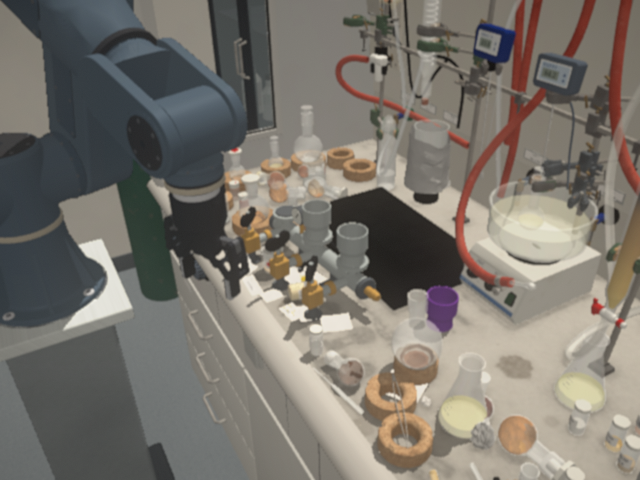

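View pics/top0.png

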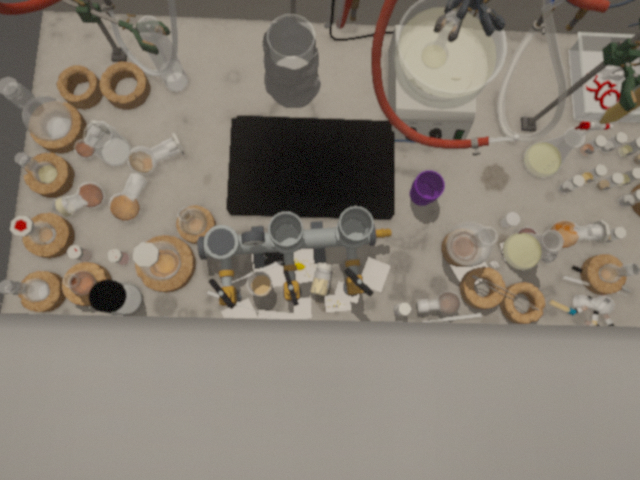

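The top view shows three heads: left (221,242), dark and flat with no cup; middle (286,230) and right (355,227), each with an open steel cup. The purple cup at (428,187) is the look-alike. The gauge, at about (253,238), lies between the left and middle heads, so the left one is station 1, whose tap is at about (226,290). I'll confirm this in an enlarged crop and measure the handles.

```bash
cat > h.py <<'E'
import numpy as np,cv2
def load(f): return dict(np.load(f))
def cloud(d):
    v,u=np.mgrid[:480,:640]; z=d["depth"]
    P=np.stack([(u-d["cx"])/d["fx"]*z,(v-d["cy"])/d["fy"]*z,z],-1)
    T=d["camera_from_world"]; W=(P-T[:3,3])@T[:3,:3]
    W[z==0]=np.nan; return W
def proj(d,p):
    T=d["camera_from_world"]; c=T[:3,:3]@p+T[:3,3]
    return np.array([d["fx"]*c[0]/c[2]+d["cx"],d["fy"]*c[1]/c[2]+d["cy"]])
E
python3 - <<'E'
from h import *
d=load("top0.npz");W=cloud(d);im=d["pixels"][:,:,::-1]
cv2.imwrite("pics/crop1.png",cv2.resize(im[200:320,190:400],None,fx=3.8,fy=3.8,interpolation=cv2.INTER_CUBIC))
for n,(u,v) in dict(h1=(221,242),g=(253,238),h2=(286,230),h3=(355,227)).items(): print(n,np.round(W[v,u],3))
# black pixels at handle height
m=(W[...,2]>.09)&(W[...,2]<.14)&(im.max(-1)<75)
m[:262]=0; m[:,:190]=0; m[:,400:]=0
k,l,s,c=cv2.connectedComponentsWithStats(m.astype(np.uint8))
for i in range(1,k):
    if s[i,4]>15:
        P=W[l==i]; xy=P[:,:2]; q=xy.mean(0); e=np.linalg.svd(xy-q,full_matrices=False)
        t=(xy-q)@e[2][0]
        print(s[i],c[i].round(1),q.round(3),e[2][0].round(3),t.min().round(3),t.max().round(3),np.nanmax(P[:,2]).round(3))
E
```

```text
h1 [ 0.535 -0.117  0.102]
g [ 0.537 -0.181  0.14 ]
h2 [ 0.561 -0.238  0.101]
h3 [ 0.571 -0.369  0.103]
[344 268  29  27 187] [356.8 280.6] [ 0.466 -0.371] [-0.699 -0.715] -0.03 0.034 0.136
[285 270   6  15  53] [287.5 276.7] [ 0.469 -0.245] [-0.956 -0.292] -0.014 0.013 0.135
[210 279  12  13  64] [214.8 285.1] [ 0.451 -0.116] [-0.749 -0.663] -0.013 0.012 0.134
[290 290   7  15  60] [293.3 297.2] [ 0.433 -0.256] [-0.958 -0.287] -0.013 0.012 0.135
[221 293  14  15  86] [227.2 300.6] [ 0.424 -0.139] [-0.752 -0.659] -0.015 0.013 0.135
```

View pics/crop1.png

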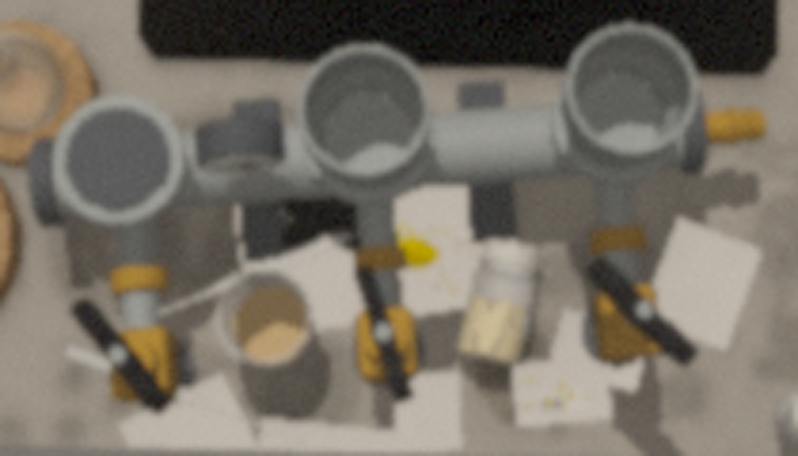

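Confirmed: the left head (221,242) is flat and dark with no cup, next to the gauge, so station 1 is the one meant. Its handle runs from (212,283) to (231,306), with the axis screw at about (221,293). Next I'll refine the axis, check clearances and plan the wrist turn.

```bash
cat >> h.py <<'E'
from scipy.spatial.transform import Rotation as R
def down(yaw): # tool z down, tool y along yaw
    y=np.array([np.cos(yaw),np.sin(yaw),0]); z=np.array([0,0,-1.]); x=np.cross(y,z)
    return R.from_matrix(np.stack([x,y,z],1)).as_quat()
E
python3 - <<'E'
from h import *
from cell import r
d=load("top0.npz");W=cloud(d)
C=np.array([.4375,-.1275])
print(proj(d,np.r_[C,.128]), W[292:295,220:223].round(3).tolist())
s=load("scene0.npz");S=cloud(s)
for t,(X) in (("top",W),("scene",S)):
    for lo,hi in((.0,.05),(.05,.08),(.08,.1),(.1,.13)):
        D=np.hypot(X[...,0]-C[0],X[...,1]-C[1]); m=(D>=lo)&(D<hi)&(X[...,1]>-.22)&(X[...,2]<.25)
        i=np.nanargmax(np.where(m,X[...,2],-1)); print(t,lo,hi,X.reshape(-1,3)[i].round(3))
u,v=proj(s,np.r_[C,.128]); print("scene px",u,v)
im=s["pixels"][:,:,::-1].copy(); 
cv2.imwrite("pics/crop2.png",cv2.resize(im[int(v)-40:int(v)+40,int(u)-50:int(u)+50],None,fx=7,fy=7,interpolation=cv2.INTER_CUBIC))
b=np.arctan2(.66,.75)
for k in(-1,1):
    y=b+k*np.pi/2
    for dy in(0,-2.2):
        q=r.inverse_kinematics([*C,.118],down(y+dy)); print(k,dy,None if q is None else np.round(q,2))
E
```

```text
[221.18836763 292.94466888] [[[0.439, -0.125, 0.128], [0.439, -0.127, 0.13], [0.439, -0.129, 0.132]], [[0.437, -0.126, 0.13], [0.437, -0.127, 0.129], [0.437, -0.129, 0.131]], [[0.436, -0.125, 0.127], [0.436, -0.128, 0.13], [0.436, -0.129, 0.13]]]
top 0.0 0.05 [ 0.449 -0.112  0.136]
top 0.05 0.08 [ 0.513 -0.117  0.103]
top 0.08 0.1 [ 0.531 -0.162  0.13 ]
top 0.1 0.13 [ 0.529 -0.219  0.167]
scene 0.0 0.05 [ 0.447 -0.125  0.135]
scene 0.05 0.08 [ 0.511 -0.116  0.104]
scene 0.08 0.1 [ 0.531 -0.162  0.128]
scene 0.1 0.13 [ 0.531 -0.217  0.167]
scene px 247.55932738405468 213.1713726550168
-1 0 [-0.39  0.39  2.   -0.    0.75  0.46]
-1 -2.2 [-0.39  0.39  2.   -0.    0.75  2.66]
1 0 [-0.39  0.39  2.   -0.    0.75 -2.68]
1 -2.2 [-0.39  0.39  2.   -0.    0.75 -0.48]
```

View pics/crop2.png

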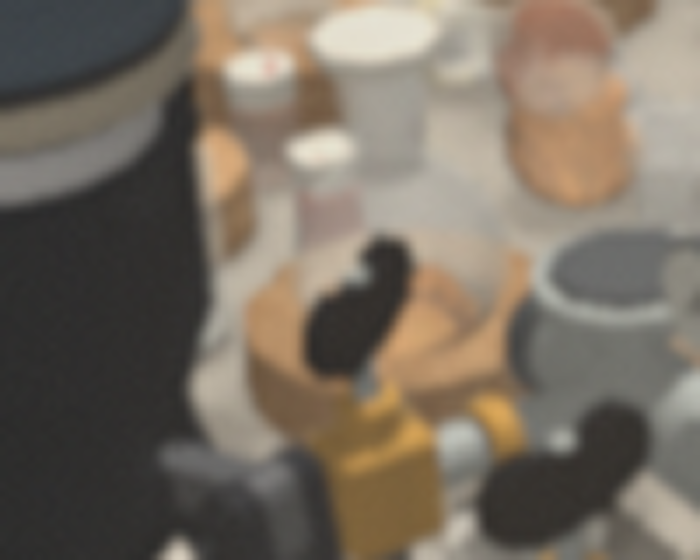

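The axis is confirmed at about (0.4375, -0.1275), with the tap angle near 2.18 rad. The flask neck, about 0.13 m away, is clear of the gripper. A clockwise turn with joint 6 from 0.46 to about 2.66 stays in range, so I'll approach and pinch.

```bash
python3 - <<'E'
from h import *
from cell import r,optics
C=[.4375,-.1275]; y=np.arctan2(.66,.75)-np.pi/2; o=down(y)
r.set_gripper(0.6,squeeze=25)
r.move_to([*C,.25],o)
r.move_linear([*C,.118],vel=.08)
f0=np.array(r.current_contact_force()); print(r.current_t(),f0.round(1))
r.set_gripper(0.0,squeeze=25)
print(r.current_opening(),r.current_finger_force(),np.round(r.current_contact_force(),1),np.round(r.current_torque(),2),np.round(r.current_q(),3))
for n in("scene","top"):
    d=optics.get_image(n); np.savez(n+"1.npz",**d)
    print(proj(d,np.r_[C,.128]))
    u,v=proj(d,np.r_[C,.128]).astype(int); c=d["pixels"][v-40:v+40,u-50:u+50,::-1]
    cv2.imwrite(f"pics/{n}1.png",cv2.resize(c,None,fx=4,fy=4))
cv2.imwrite("pics/g1.png",np.hstack([cv2.imread("pics/scene1.png"),cv2.imread("pics/top1.png")]))
E
```

```text
3.9 [-0.2 -0.1 -0.1]
0.11567715478581132 27.471570118214004 [-3.4  7.4  9.2] [1.05 0.65 0.03] [-3.850e-01  3.890e-01  2.004e+00  1.000e-03  7.510e-01  4.630e-01]
[247.55932738 213.17137266]
[221.18836763 292.94466888]
```

View pics/g1.png

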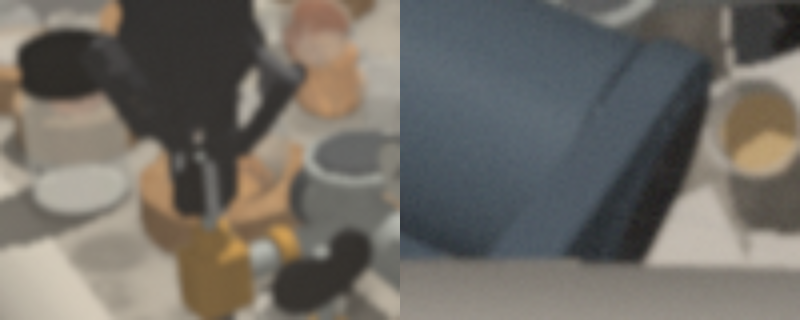

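The pinch holds: the jaws read a 9.8 mm gap on the 10 mm blade, and the scene crop shows the pads on the handle just above the bonnet. Next I'll turn it clockwise in steps, watching forces.

```bash
python3 - <<'E'
from h import *
from cell import r
q0=np.array(r.current_q())
for a in list(np.arange(.2,2.01,.2))+[2.1,2.15,2.2,2.25]:
    q=q0.copy(); q[5]+=a; t=r.current_t(); r.set_joints(q)
    f=np.array(r.current_contact_force()); m=np.array(r.current_torque())
    print(round(a,2),round(r.current_t()-t,2),f.round(1),m.round(2),round(r.current_opening(),3),round(r.current_q()[5]-q0[5],3))
    if np.linalg.norm(f)>45 or (a>2 and abs(m[2])>1.0): print("stop");break
E
```

```text
0.2 0.31 [-2.3  4.4  3.5] [0.51 0.2  0.04] 0.115 0.196
0.4 0.31 [-2.2  6.3  5.7] [ 0.88  0.35 -0.04] 0.113 0.396
0.6 0.31 [-1.9  8.5  6.1] [ 1.29  0.3  -0.1 ] 0.111 0.596
0.8 0.31 [-2.6 11.1  6. ] [ 1.58  0.24 -0.07] 0.111 0.796
1.0 0.31 [-2.6 13.   7.2] [ 2.02  0.14 -0.05] 0.11 0.996
1.2 0.31 [ 0.  15.5  7.5] [ 2.35 -0.04 -0.05] 0.111 1.196
1.4 0.31 [ 1.6 17.6  7.3] [ 2.77 -0.2  -0.02] 0.11 1.396
1.6 0.31 [ 1.8 19.6  6.3] [ 3.07 -0.45 -0.08] 0.114 1.596
1.8 0.31 [ 4.7 21.8  4.7] [ 3.34 -0.67 -0.01] 0.112 1.796
2.0 0.31 [ 5.5 23.1  2.9] [ 3.58 -0.95 -0.06] 0.111 1.996
2.1 0.25 [ 6.7 23.8  3.3] [ 3.67 -1.07 -0.06] 0.116 2.096
2.15 0.25 [ 7.  24.2  3.3] [ 3.73 -1.13 -0.13] 0.11 2.146
2.2 0.25 [ 7.6 24.3  4.2] [ 3.84 -1.17  0.29] 0.114 2.195
2.25 0.25 [ 7.5 24.2  3.4] [ 3.85 -1.21  1.07] 0.111 2.244
stop
```

The moment jumped at about 2.18 rad, so the tap is on its stop. I'll release, retreat and look.

```bash
python3 - <<'E'
from h import *
from cell import r,optics
r.set_gripper(0.6); print(np.round(r.current_contact_force(),1))
p=np.array(r.current_tool_pos()); r.move_linear([p[0],p[1],.27],vel=.1)
r.set_joints([-1.222, 0.351, 1.652, 0, 1.139, 1.0]); r.sleep(.5)
d=optics.get_image("top"); np.savez("top2.npz",**d); im=d["pixels"][:,:,::-1]; W=cloud(d)
cv2.imwrite("pics/crop3.png",cv2.resize(im[200:320,190:400],None,fx=3.8,fy=3.8,interpolation=cv2.INTER_CUBIC))
W0=cloud(load("top0.npz"))
for n,w,i in(("before",W0,load("top0.npz")["pixels"]),("after",W,im)):
    m=(w[...,2]>.11)&(w[...,2]<.14)&(i.max(-1)<75); m[:262]=0
    for c in((.4375,-.1275),(.451,-.2505),(.466,-.371)):
        x=w[m&(np.hypot(w[...,0]-c[0],w[...,1]-c[1])<.045)][:,:2]; x=x-x.mean(0)
        v=np.linalg.svd(x,full_matrices=False)[2][0]; print(n,round((np.degrees(np.arctan2(v[1],v[0]))-96.5)%180,1))
print(r.current_t(),np.round(r.current_contact_force(),1))
E
```

```text
[1.3 0.6 0.5]
before 124.3
before 101.0
before 129.1
after 180.0
after 101.0
after 129.3
12.7833 [ 0.4 -0.1  0.5]
```

View pics/crop3.png

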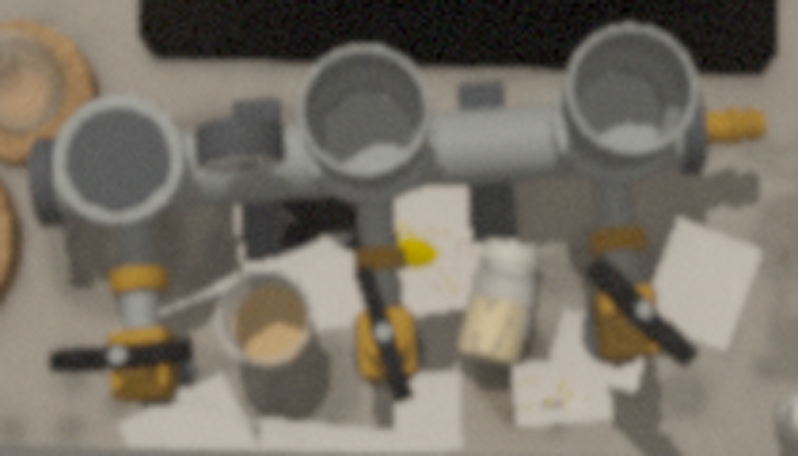

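The station 1 handle, at crop (117,355), now lies parallel to the tube, at 0.0° to within measurement. The other two taps and both funnels haven't moved.

```bash
python3 -c "
from cell import r
print(r.hand_in())"
```

```text
the job is handed in; nothing more can be done
None
```

Station 1 was the one without a funnel; I turned its tap clockwise until it hit the stop, let go, and handed the job in at about 13 s, with the final image showing the other two taps and both funnels unmoved (no verdict was returned).

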